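Dock a vial carrier under the lip and lock it

TASK

Load the aluminium vial carrier into the white docking station: hold it tilted, tuck its blue tongue under the blue overhanging lip, then lower the other end gently, without letting it drop, until the carrier lies level and fully down in the cavity. Then swing the orange locking lever fully shut over the carrier's end, and let go. Leave the bottle, the beaker and the tip box where they are.

Things in the scene. Friction and masses are not known exactly. Their poses are not given: they have to be found in the camera images.
- carrier: Loose vial carrier, 0.27 to 0.53 kg, flat on the bench at the start. Origin: centre of the underside of its 144 x 100 mm footprint; x the long way, z up. Aluminium block 20 mm thick from x = -50 to +72 mm. Vial caps, 17 mm wide, stand 5 mm above its top in two rows of five at y = +36 mm (red) and y = -36 mm (white), x from -36 to +40 mm.
- carrier_handle (a point): Grasp point on the upright black handle, 42 mm above the carrier's underside, straight over the carrier's origin; axes as the carrier's. The handle measures 12 mm along x and 40 mm along y, and stands from 20 to 56 mm above the underside.
- carrier_tongue (a point): Middle of the blue tongue's outer end face, at x = -72 mm, y = 0, 4 mm above the underside in the carrier's frame; axes as the carrier's. The tongue continues the carrier's underside from x = -50 to -72 mm, 8 mm thick, the full 100 mm wide.
- dock: Fixed white docking station, 245 x 166 mm, top face 50 mm above the bench. Origin: on the bench under the cavity's centre; z up; x points roughly away from the robot; the lever is on the +x side, the lip on the -x side. The carrier goes in with axes parallel to the dock's, tongue to -x; it cannot go in level. Fully home, its top is flush with the dock's and its handle point 72 mm above the bench.
- dock_floor (a point): Centre of the cavity's floor, 30 mm above the bench; axes as the dock's. The cavity is open at the top: x from -75 to +75 mm, y from -53 to +53 mm, its walls rise to 50 mm above the bench. The seated carrier has 3 mm of play all round.
- dock_lip (a point): Middle of the lower edge of the blue lip, at x = -61, y = 0 mm in the dock's frame, 47 mm above the bench (17 mm above the cavity floor). The lip overhangs the cavity's -x end by 14 mm (x from -75 to -61 mm) across its full width; its top is 54 mm above the bench.
- lever (a joint): Angle of the orange locking lever about a vertical axis (rad): 0 = open, bar along the dock's y; 1.571 = fully shut at its stop, bar along the dock's x. It grows clockwise seen from above and stays where it is left (stiff pivot, about 1.4 N at the knob). It starts between 0 and 0.3, clear of the cavity.
- lever_hinge (a point): Point on the pivot axis, x = 108, y = -20 mm in the dock's frame, 80 mm above the bench. Bar 18 mm wide, 10 mm thick, underside 53 mm above the bench. Long end: 70 mm from the pivot, with the knob, towards the dock's +y when open, +x when shut. Short end: 52 mm, towards -y when open; when shut it points to -x, over the carrier's end.
- lever_knob (a point): Middle of the upright round black knob on the lever's long end, 58 mm from the pivot axis: 14 mm diameter, from 63 to 97 mm above the bench, this point 80 mm above it. Pinch or push it from above.
- bottle: Bystander: capped amber bottle, 60 mm diameter, 110 mm tall, origin at the centre of its underside.
- beaker: Bystander: glass beaker, 76 mm diameter at the rim, 90 mm tall, origin at the centre of its underside.
- tipbox: Bystander: blue box with white lid, 110 x 75 x 60 mm, origin at the centre of its underside.
Not all that is in view belongs to the job. What is shaped like the carrier but purple, turquoise or yellow is not meant.

How it is judged:
On the way, in this order (a step that is already met when the one before it is completed fails the run):
1. the carrier is held tilted with its tongue under the blue lip (x of carrier_tongue in the frame of dock between -0.08 and -0.063 m and y of carrier_tongue in the frame of dock between -0.012 and 0.012 m and z of carrier_tongue in the frame of dock below 0.046 m and angle between carrier_handle's own z axis and vertical above 0.06 rad), for 0.05 s.
2. the carrier lies level and fully down in the cavity, tongue under the lip, with the lever not yet shut (x of carrier_tongue in the frame of dock below -0.066 m and x of carrier_handle in the frame of dock between -0.006 and 0.006 m and z of carrier_handle in the frame of dock below 0.0745 m and z of carrier_tongue in the frame of dock below 0.0365 m and angle between carrier_handle's own z axis and vertical below 0.035 rad and value of joint lever below 0.6 rad), for 0.2 s.
3. the lever is swung fully shut (value of joint lever above 1.4 rad), for 0.2 s.
At the end, for the whole second after the job is handed in: The carrier lies level (within 2 degrees) and fully down (within 2.5 mm) in the dock's cavity, within 6 mm of its centre, its tongue at least 5 mm under the lip; the lever stands at 1.40 rad or more (shut); everything is released and at rest (x of carrier_tongue in the frame of dock below -0.066 m and x of carrier_handle in the frame of dock between -0.006 and 0.006 m and z of carrier_handle in the frame of dock below 0.0745 m and z of carrier_tongue in the frame of dock below 0.0365 m and angle between carrier_handle's own z axis and vertical below 0.035 rad and value of joint lever above 1.4 rad and linear speed of carrier below 0.02 m/s and angular speed of carrier below 0.1 rad/s); the robot touches nothing.
It fails at once if the amber bottle is knocked or moved more than 30 mm (distance of bottle from where it was at the start of the episode above 0.03 m).
It fails at once if the glass beaker is knocked or moved more than 30 mm (distance of beaker from where it was at the start of the episode above 0.03 m).
It fails at once if the pipette-tip box is knocked or moved more than 30 mm (distance of tipbox from where it was at the start of the episode above 0.03 m).
It fails at once if the carrier, its tongue already under the lip, is let drop into the cavity instead of being lowered (turns faster than 3.5 rad/s; letting go of the raised end more than about 8 mm up does this) (x of carrier_tongue in the frame of dock between -0.08 and -0.063 m and y of carrier_tongue in the frame of dock between -0.012 and 0.012 m and z of carrier_tongue in the frame of dock below 0.046 m and angular speed of carrier above 3.5 rad/s).
It also fails if it takes over 58 s, if anything falls off the work surface, if the arm or the gripper's body presses on something with over 40 N, if the wrist force passes 120 N, or if a joint passes its speed limit or range.

ROBOT

A 6-joint arm with a two-finger parallel gripper is mounted at the origin on the work surface. World frame = base frame: x ahead of the robot, y to its left, z up, the work surface at z = 0. Lengths are in m, angles in rad, forces in N, time in s.
With the tool pointing down it reaches from about 0.375 to 0.9 m from the base axis. Payload 3.1 kg.
Tool frame: the origin (TCP) lies between the finger pads; the fingertips stand 8 mm ahead of it and the grasp point (between the pads) lies 11 mm behind it; z points along the fingers, y is the line along which they close (so a half turn about z gives the same grasp; the last joint's range is limited). The gripper opens to 87 mm and grips with 3 to 60 N. Pads are 19 mm wide; open, the fingers measure 117 mm over their backs; the gripper's body (75 mm by 190 mm) begins 51 mm behind the grasp point.
Start: joints at [-1.333, 0.527, 1.433, -0, 1.181, -0.178], TCP at [0.253, -0.571, 0.231] pointing down, gripper open.
Joint ranges: [-3.08, 3.08], [-0.75, 2.2], [0.22, 2.44], [-1.43, 4.57], [0, 2.65], [-2.85, 2.85]. Speed limits (rad/s): [2.79, 2.79, 3.14, 3.14, 3.14, 3.14].

INTERFACE

Orientations are given as a unit quaternion [x, y, z, w].
In Python, from rig import robot, vision, job gives the robot as it stands.
- The arm moves only by the shell command python3 -m handwheel 'ROWS' [OPENING] [FORCE]. ROWS is JSON, a list of rows, each a list of 4 numbers: the shift along the tool's x, y, z as a fraction of full scale, then the turn about the tool's z as a fraction of full scale. A call has 1 to 20 rows; each row is the pose to reach, as a shift and turn from the pose commanded when the call began, along the tool's axes at that moment, turning the shorter way round; what a row does not reach only later rows make up. Full scale, the value 1, is 300 mm for a shift and 2 pi rad for a turn. A row lasts 1/12 s, in which the tool goes at most 41.7 mm and 7.16 degrees, less where a joint would pass 70% of its speed; a pose out of reach is approached as far as the arm can. A call with a number of a shift or a turn outside -1 to 1 is refused whole. A call with a gripper value outside its range is refused whole. OPENING is the opening in per cent of the stroke, from 0 (shut) to 100 (fully open), set as the call begins (- or left out, the last holds). The fingers move at their own pace and stop on an object; FORCE is the grip in N (left out, the last holds). Time passes only in rows, so rows that repeat a pose let the fingers close. It gives the time, the measured TCP pose, the force, the opening and the grip force at its end, in the units of the state.
- robot.get_obs(): the state, without advancing time (a new reading comes with each control period).
- vision.camera(name): name is "scene" or "top" or "wrist"; returns a dict with "frame" (480x640x3 uint8, red, green, blue), "K" (3x3 intrinsics, pixels), "cam_to_world" (4x4, takes a point from camera to world coordinates); the wrist camera has in their place "hand_eye" (4x4, takes a point from camera to tool coordinates, whose origin is the TCP and whose axes are the flange's). Camera axes: x right, y down, z forward; pixel columns grow to the right and rows downward; lengths in m; the calibration is good to about 2 mm. The wrist camera is an equidistant fisheye: a pixel r from the principal point sees the ray r / f radians off the axis. A picture is of the moment at which its call begins: read the wrist's pose just before it. There is no depth.
- job.hand_in(): hands the job in; it is judged then, once.
Trained networks look in the newest picture that a camera, given by its name, has taken for a name from the list of things; names that differ only in an ending like _2 or _b are one class to them, and where a whole thing is asked for, a point or a joint stands for the part that bears it (a point fixed in the world has none). Each returns a list of dicts, best first, with "conf" (0 to 1); they miss things now and then, are a little off and sometimes report something else, mostly with a low value. They report only what shows in the picture. A call takes as long as a camera call. They do not tell look-alikes from the thing itself.
- vision.look_for(camera, label): "point" ([row, column] in pixels, amid what is visible of it).
- vision.outline_of(camera, label): "mask" (480x640 bool, what is visible of it) and "point" ([row, column] in pixels, amid what is visible of it).
The state is a dict: "time": time; "q": joint angles; "joint_velocities": joint speeds; "joint_torque": joint torques, N m; "position": TCP position; "tool_rot": TCP orientation; "ft_force": force on the tool from outside, world axes, zero at the start; "moment": the same for the moment, N m; "grip_width": finger opening in m; "grip_force": force on a finger pad.
Only numpy, scipy, OpenCV 4.12 (cv2) and the standard library are available. Lean on these libraries where they do the work, as an engineer would, in place of code of your own. Each camera call takes 0.05 s, during which the arm holds its last target. There are 200 camera calls.

## Working session

There is one attempt and no reset: what is moved stays moved. The work goes in short steps, Python scripts to look and compute and a shell command to move; the robot and the scene stay as the last step left them, time stands still between calls to the robot, and variables do not carry over. Pictures are saved under pics/ and viewed, at most 14 in all, crops included, and the job is handed in when it is done.

```bash
mkdir -p pics; ls
python3 - <<'E'
from rig import robot, vision, job
import cv2,numpy as np
o=robot.get_obs();print(o['time'],o['position'],o['tool_rot'],o['grip_width'])
for c in ['scene','top']:
    d=vision.camera(c);cv2.imwrite(f'pics/{c}0.png',d['frame'][:,:,::-1])
    print(c,d['K'].tolist(),np.round(d['cam_to_world'],4).tolist())
    for l in ['carrier','carrier_handle','carrier_tongue','dock','dock_lip','lever_knob','lever','bottle','beaker','tipbox']:
        print(l,[(np.round(r['point']).tolist(),round(r['conf'],2)) for r in vision.look_for(c,l)][:4])
E
```

```text
pics
0.0 [ 0.25288477 -0.57076691  0.22957008] [ 9.78360404e-01  2.06905194e-01 -4.17334198e-05 -1.07637959e-03] 0.08718545564307936
scene [[495.6800040821317, 0.0, 328.9229683468021], [0.0, 495.6800040821317, 233.0334033953473], [0.0, 0.0, 1.0]] [[-0.6678, 0.547, -0.5048, 1.1698], [0.7442, 0.4741, -0.4706, 0.5258], [-0.0181, -0.69, -0.7236, 0.994], [0.0, 0.0, 0.0, 1.0]]
carrier [([162.0, 209.0], 0.88), ([228.0, 308.0], 0.61), ([209.0, 241.0], 0.59), ([270.0, 245.0], 0.58)]
carrier_handle [([176.0, 330.0], 0.98), ([204.0, 241.0], 0.94), ([161.0, 212.0], 0.78), ([269.0, 249.0], 0.73)]
carrier_tongue [([269.0, 245.0], 0.95), ([160.0, 213.0], 0.91), ([206.0, 242.0], 0.84), ([227.0, 308.0], 0.8)]
dock [([287.0, 400.0], 0.67)]
dock_lip [([289.0, 401.0], 0.62)]
lever_knob [([297.0, 373.0], 0.85)]
lever [([299.0, 367.0], 0.58)]
bottle [([302.0, 296.0], 0.95)]
beaker [([157.0, 269.0], 0.74)]
tipbox [([343.0, 539.0], 0.55)]
top [[591.8573585161704, 0.0, 308.97182265439767], [0.0, 591.8573585161704, 235.00102676185602], [0.0, 0.0, 1.0]] [[0.0025, -0.9962, 0.0868, 0.3899], [-1.0, -0.0022, 0.0038, -0.0651], [-0.0036, -0.0868, -0.9962, 1.4858], [0.0, 0.0, 0.0, 1.0]]
carrier [([252.0, 530.0], 0.72), ([321.0, 397.0], 0.7), ([244.0, 357.0], 0.63), ([215.0, 438.0], 0.57)]
carrier_handle [([246.0, 354.0], 0.92), ([160.0, 362.0], 0.86), ([245.0, 531.0], 0.75), ([212.0, 439.0], 0.64)]
carrier_tongue [([249.0, 530.0], 0.91), ([242.0, 353.0], 0.87), ([322.0, 397.0], 0.85), ([160.0, 362.0], 0.82)]
dock [([239.0, 227.0], 0.6), ([196.0, 236.0], 0.55)]
dock_lip [([235.0, 223.0], 0.67)]
lever_knob [([200.0, 236.0], 0.83)]
lever [([197.0, 235.0], 0.56)]
bottle [([156.0, 285.0], 0.69)]
beaker [([285.0, 469.0], 0.71), ([243.0, 355.0], 0.54)]
tipbox [([267.0, 91.0], 0.86)]
```

View pics/top0.png

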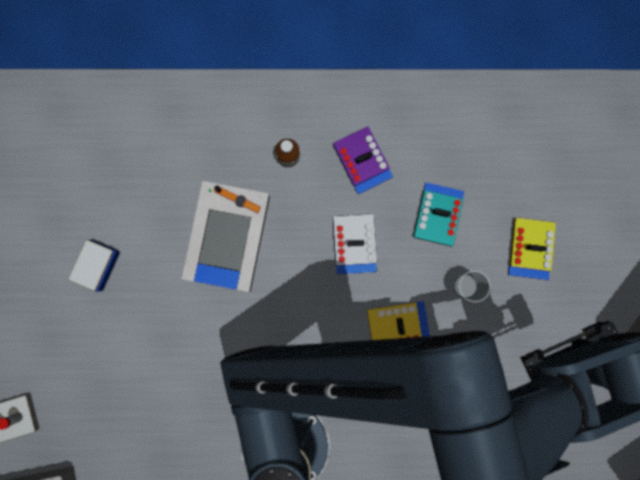

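View pics/scene0.png

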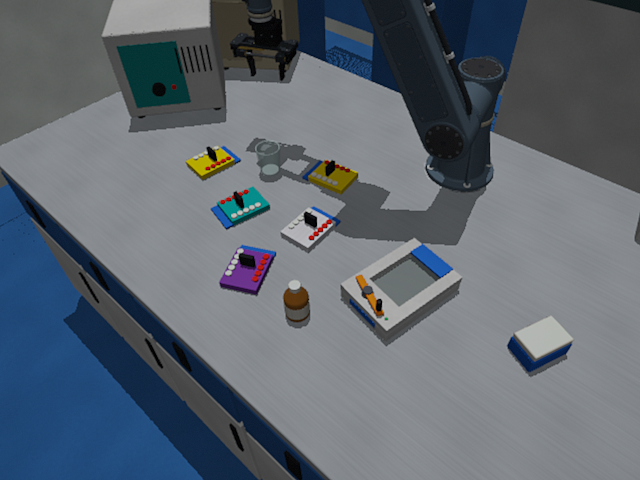

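The carrier candidates in the top view, as (column, row), are:
- purple (362,160)
- turquoise (440,213)
- yellow (530,247)
- yellow/orange (400,325)
- bare aluminium/silver (355,243)

Only the silver one fits the aluminium carrier. The dock is at about (227,238). I'll confirm with an enlarged crop.

Run:
```python
from rig import vision
import cv2,numpy as np
d=vision.camera('top');f=d['frame'][:,:,::-1]
cv2.imwrite('pics/crop1.png',cv2.resize(f[120:340,170:470],None,fx=2.6,fy=2.6,interpolation=cv2.INTER_CUBIC))
for l in ['carrier','carrier_handle','carrier_tongue','dock','dock_lip','lever','bottle','beaker','tipbox']:
    for r in vision.outline_of('top',l)[:6]:
        m=r['mask'].astype(np.uint8);p=np.argwhere(m)
        print(l,round(r['conf'],2),m.sum(),np.round(p.mean(0),1).tolist(),[np.round(v,1) if not isinstance(v,tuple) else tuple(np.round(v,1).tolist()) for v in cv2.minAreaRect(p[:,::-1].astype(np.float32))])
```

```text
carrier 0.85 2435 [214.7, 438.3] [(438.6, 214.8), (43.5, 58.1), np.float64(12.3)]
carrier 0.81 2254 [244.6, 354.8] [(354.2, 244.7), (58.4, 40.4), np.float64(86.1)]
carrier 0.65 2364 [160.2, 361.9] [(362.2, 160.4), (58.1, 42.0), np.float64(63.4)]
carrier 0.58 2554 [248.7, 531.2] [(531.1, 249.0), (44.7, 60.3), np.float64(5.7)]
carrier 0.56 1950 [321.6, 397.6] [(396.8, 322.5), (35.5, 60.4), np.float64(83.4)]
carrier_handle 0.94 2323 [160.1, 362.1] [(362.1, 160.2), (57.7, 41.1), np.float64(63.4)]
carrier_handle 0.84 2387 [214.9, 438.1] [(438.4, 214.9), (42.3, 58.8), np.float64(13.0)]
carrier_handle 0.81 2488 [248.6, 531.0] [(530.8, 248.5), (43.8, 59.7), np.float64(6.0)]
carrier_handle 0.8 2330 [244.2, 354.3] [(354.6, 244.2), (58.1, 41.0), np.float64(85.9)]
carrier_handle 0.72 1950 [321.6, 397.7] [(397.2, 322.1), (35.2, 59.4), np.float64(82.9)]
carrier_handle 0.45 7012 [236.7, 225.4] [(225.3, 236.6), (70.6, 101.0), np.float64(11.3)]
carrier_tongue 0.87 2334 [214.8, 438.0] [(438.1, 214.7), (41.2, 58.2), np.float64(13.0)]
carrier_tongue 0.85 2498 [249.0, 531.1] [(531.5, 249.0), (44.1, 58.6)
[... 233 characters left out ...]
.7] [(397.1, 322.7), (35.4, 58.2), np.float64(81.3)]
carrier_tongue 0.47 385 [199.6, 236.9] [(236.4, 199.2), (50.1, 8.9), np.float64(26.6)]
dock 0.8 6902 [237.1, 225.4] [(225.3, 237.1), (70.1, 101.1), np.float64(11.6)]
dock_lip 0.84 6893 [236.8, 225.4] [(225.4, 236.8), (70.2, 101.7), np.float64(11.7)]
lever 0.66 412 [199.6, 236.9] [(236.4, 199.2), (51.0, 8.9), np.float64(26.6)]
bottle 0.57 598 [153.1, 286.8] [(287.0, 153.0), (28.0, 24.0), np.float64(90.0)]
beaker 0.57 895 [286.4, 471.6] [(471.0, 286.0), (30.0, 36.0), np.float64(90.0)]
tipbox 0.6 1649 [266.1, 93.7] [(93.8, 266.0), (36.6, 46.4), np.float64(23.6)]
tipbox 0.54 7127 [236.7, 225.6] [(225.1, 236.2), (73.5, 102.4), np.float64(10.6)]
```

View pics/crop1.png

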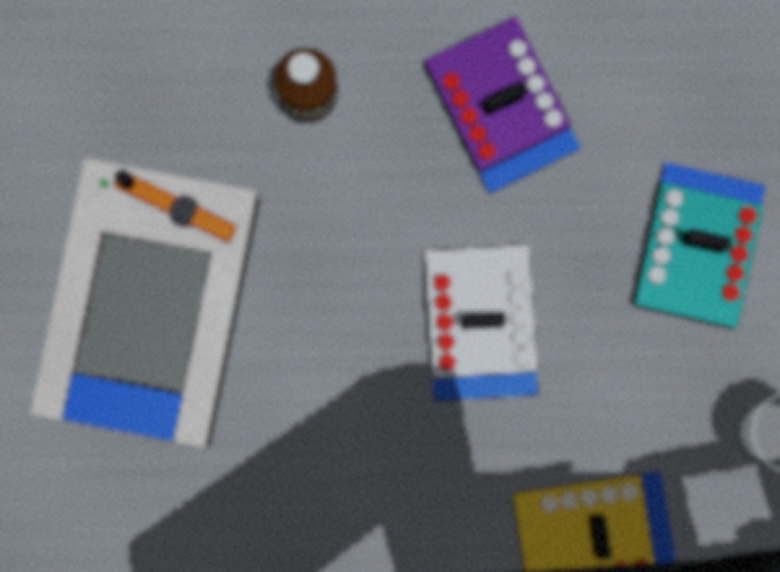

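The silver block with red caps at left, white caps at right, tongue pointing down, and handle at crop (481,320) is the aluminium carrier. The dock's lip is at crop (122,408), its cavity corners at (102,233) and (211,255), and the knob at (123,180). Next I'll fit poses from these corners.

```bash
cat > h.py <<'E'
import numpy as np
from scipy.optimize import least_squares
from scipy.spatial.transform import Rotation as R
FULL=np.array([.3,.3,.3])
def W(p,P):
    c,s=np.cos(p[2]),np.sin(p[2]);P=np.atleast_2d(P)
    return np.c_[p[0]+c*P[:,0]-s*P[:,1],p[1]+s*P[:,0]+c*P[:,1],P[:,2]]
def proj(d,X,o=None):
    if 'cam_to_world' in d: T=d['cam_to_world']
    else:
        E=np.eye(4);E[:3,:3]=R.from_quat(o['tool_rot']).as_matrix();E[:3,3]=o['position'];T=E@d['hand_eye']
    x=(np.atleast_2d(X)-T[:3,3])@T[:3,:3];K=d['K']
    if 'cam_to_world' in d: q=x[:,:2]/x[:,2:]
    else:
        r=np.linalg.norm(x[:,:2],axis=1);q=x[:,:2]*(np.arctan2(r,x[:,2])/r)[:,None]
    return q*[K[0,0],K[1,1]]+K[:2,2]
def fit(d,P,px,p0,o=None):
    P=np.array(P);px=np.array(px)
    r=least_squares(lambda p:(proj(d,W(p,P),o)-px).ravel(),p0,loss='soft_l1')
    return r.x,(proj(d,W(r.x,P),o)-px)
def rows(o,target_xyz,yaw):
    "fraction shift+turn to bring TCP to target with tool x axis at world yaw (mod pi)"
    M=R.from_quat(o['tool_rot']).as_matrix();s=M.T@(np.array(target_xyz)-o['position'])/.3
    y0=np.arctan2(M[1,0],M[0,0]);dy=(yaw-y0+np.pi/2)%np.pi-np.pi/2
    return np.round(s,4),round(-dy/(2*np.pi),4),'yaw0 %.4f'%y0
E
python3 - <<'E'
from h import *; from rig import vision
d=vision.camera('top')
c=lambda L:(np.array(L)+.5)/2.6-.5+[170,120]
p,r=fit(d,[(.072,.05,.02),(.072,-.05,.02),(-.072,.05,.008),(-.072,-.05,.008),(0,0,.056)],c([(425,250),(530,246),(434,401),(538,395),(482,320)]),[.4,-.13,0])
print('carrier',p,np.round(r,1).tolist())
D=[(.075,.053,.05),(.075,-.053,.05),(-.061,.053,.054),(-.061,-.053,.054),(.108,-.02,.066)]
p,r=fit(d,D,c([(102,233),(211,255),(75,374),(183,391),(184,210)]),[.4,.1,-.2])
print('dock',p,np.round(r,1).tolist())
for n,px in [('outer',(83,158)),('outer',(257,191)),('outer',(33,415)),('outer',(208,446))]:
    T=d['cam_to_world'];q=c([px])[0];K=d['K'];v=T[:3,:3]@np.r_[(q-K[:2,2])/K[0,0],1];X=T[:3,3]+v*(.05-T[2,3])/v[2]
    e=X[:2]-p[:2];cc,s=np.cos(p[2]),np.sin(p[2]);print(n,cc*e[0]+s*e[1],-s*e[0]+cc*e[1])
for n,q,z in [('bottle',(287,150),.1),('knob',np.array(c([(123,179)]))[0],.097),('shortend',c([(231,234)])[0],.063),('beaker',(471,284),.09)]:
    v=T[:3,:3]@np.r_[(q-K[:2,2])/K[0,0],1];X=T[:3,3]+v*(z-T[2,3])/v[2];e=X[:2]-p[:2];print(n,X,'dock',cc*e[0]+s*e[1],-s*e[0]+cc*e[1])
E
```

```text
carrier [ 0.49603054 -0.17370414  0.05597321] [[0.0, 0.2], [-0.3, -0.4], [-0.3, 0.0], [-0.2, 0.2], [1.0, -0.1]]
dock [ 0.49483472  0.14658694 -0.18212649] [[0.1, -0.3], [0.7, -0.8], [-1.0, 0.1], [0.5, 1.6], [-0.4, -0.1]]
outer 0.141035850007016 0.08482973692082643
outer 0.14020699606570178 -0.08279694665719362
outer -0.10485675377949241 0.08242812071557801
outer -0.1031313772419939 -0.08335064761410788
bottle [ 0.7136299  -0.00697144  0.1       ] dock 0.24298916854154612 -0.11139017468686263
knob [0.6210958 0.1587587 0.097    ] dock 0.12196825075944703 0.03483902417987899
shortend [0.57514552 0.06270978 0.063     ] dock 0.09417445591881181 -0.06794389322462938
beaker [ 0.39684472 -0.44048051  0.09      ] dock 0.00996109299857767 -0.5951058749230822
```

Run:
```python
from h import *; from rig import robot
print(rows(robot.get_obs(),[.48,-.174,.23],.056))
```

```text
(array([ 1.2281, -0.9051,  0.0018]), np.float64(0.0574), 'yaw0 0.4169')
```

```bash
python3 -m handwheel '[[0.7,-0.516,0,0],[0.7,-0.516,0,0],[0.7,-0.516,0,0],[0.7,-0.516,0,0],[0.7,-0.516,0,0],[0.7,-0.516,0,0],[0.7,-0.516,0,0],[0.7,-0.516,0,0]]'; python3 -m handwheel '[[0.528,-0.389,0,0.057],[0.528,-0.389,0,0.057],[0.528,-0.389,0,0.057],[0.528,-0.389,0,0.057],[0.528,-0.389,0,0.057],[0.528,-0.389,0,0.057],[0.528,-0.389,0,0.057],[0.528,-0.389,0,0.057],[0.528,-0.389,0,0.057]]'
python3 - <<'E'
from h import *; from rig import robot,vision; import cv2
o=robot.get_obs();d=vision.camera('wrist');cv2.imwrite('pics/w1.png',d['frame'][:,:,::-1])
print(o['time'],o['position'],rows(o,[.496,-.174,.2],.056),d['K'].tolist(),np.round(d['hand_eye'],3).tolist())
p=[.49603,-.1737,.056];print(proj(d,W(p,[(.072,.05,.02),(.072,-.05,.02),(-.072,.05,.008),(-.072,-.05,.008),(0,0,.056)]),o).round())
for r in vision.outline_of('wrist','carrier'):print(r['conf'],r['point'],r['mask'].sum())
E
```

```text
time: 2.32
position: [0.3834, -0.3417, 0.2307]
tool_rot: [0.978, 0.209, -0.0, -0.001]
ft_force: [-0.3, 0.2, -0.5]
grip_width: 0.0872
grip_force: 0.0
time: 3.07
position: [0.4797, -0.1761, 0.2306]
tool_rot: [1.0, 0.028, 0.0, 0.0]
ft_force: [-0.2, -0.3, -0.9]
grip_width: 0.0868
grip_force: 0.0
3.0667 [ 0.47974282 -0.1761034   0.23056946] (array([ 0.0545, -0.004 ,  0.1019]), np.float64(0.0001), 'yaw0 0.0565') [[371.64829954431775, 0.0, 321.9052219238798], [0.0, 371.64829954431775, 244.6205255686997], [0.0, 0.0, 1.0]] [[0.0, -0.961, -0.276, 0.076], [1.0, 0.0, 0.001, -0.001], [-0.001, -0.276, 0.961, -0.154], [0.0, 0.0, 0.0, 1.0]]
[[270. 128.]
 [373. 128.]
 [275. 265.]
 [367. 265.]
 [321. 207.]]
0.68 [371.5, 384.1] 2888
0.67 [27.9, 360.3] 6503
0.67 [241.9, 624.3] 3193
0.6 [196.5, 318.2] 13684
0.57 [145.4, 514.2] 10324
```

View pics/w1.png

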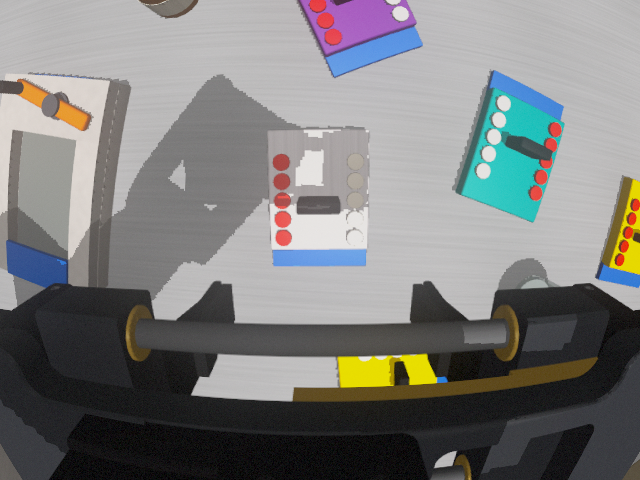

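The wrist view shows the silver carrier at corners (268,130), (369,128), (273,265) and (366,265). That is 2–3 px left of the top-camera prediction, so I'll refine with it.

Run:
```python
from h import *; from rig import robot,vision
o=robot.get_obs();d=vision.camera('wrist')
p,r=fit(d,[(.072,.05,.02),(.072,-.05,.02),(-.072,.05,.008),(-.072,-.05,.008)]+[(x,.036,.025) for x in (.04,.021,.002,-.017,-.036)]+[(x,-.036,.025) for x in (.04,.021,.002,-.017,-.036)],
 [(268,130),(369,128),(273,265.5),(366,265),(281,162),(281.5,181),(282,200.5),(283,219),(284,237),(355,161.5),(355.5,181),(355,200),(354.5,218.5),(354.5,237)],[.496,-.174,.056],o)
print(p,r.round(1).tolist())
print(rows(o,[p[0],p[1],.075],p[2]), rows(o,[p[0],p[1],.038],p[2]))
```

```text
[ 0.49512514 -0.17114     0.06362128] [[-1.3, -0.5], [0.5, 0.5], [0.1, 0.4], [-0.2, 0.3], [-0.0, -0.3], [-0.1, 0.1], [-0.0, -0.2], [-0.4, 0.2], [-0.8, 0.7], [0.6, -0.4], [-0.0, -0.5], [0.3, -0.3], [0.6, 0.1], [0.3, 0.1]]
(array([ 0.0528, -0.0136,  0.5185]), np.float64(-0.0012), 'yaw0 0.0558') (array([ 0.0528, -0.0137,  0.6418]), np.float64(-0.0012), 'yaw0 0.0558')
```

```bash
python3 -m handwheel '[[0.053,-0.0137,0.3,-0.001],[0.053,-0.0137,0.4,-0.001],[0.053,-0.0137,0.5,-0.001],[0.053,-0.0137,0.56,-0.001],[0.053,-0.0137,0.61,-0.001],[0.053,-0.0137,0.642,-0.001],[0.053,-0.0137,0.642,-0.001],[0.053,-0.0137,0.642,-0.001]]' && python3 -m handwheel '[[0,0,0,0],[0,0,0,0],[0,0,0,0],[0,0,0,0],[0,0,0,0],[0,0,0,0],[0,0,0,0],[0,0,0,0]]' 0 25 && python3 -m handwheel '[[0,0,-0.03,0],[0,0,-0.07,0],[0,0,-0.15,0],[0,0,-0.25,0],[0,0,-0.35,0],[0,0,-0.4,0],[0,0,-0.4,0],[0,0,-0.4,0]]'
python3 - <<'E'
from h import *; from rig import robot,vision; import cv2
o=robot.get_obs();d=vision.camera('wrist');cv2.imwrite('pics/w2.png',d['frame'][:,:,::-1])
print(o['time'],o['position'])
E
```

```text
time: 3.88
position: [0.4959, -0.1699, 0.0383]
tool_rot: [0.999, 0.032, 0.0, 0.0]
ft_force: [-0.5, 0.1, -0.1]
grip_width: 0.0872
grip_force: 0.0
time: 4.55
position: [0.4959, -0.1694, 0.0381]
tool_rot: [0.999, 0.033, 0.0, 0.0]
ft_force: [0.2, -2.3, 0.6]
grip_width: 0.0414
grip_force: 1.1
time: 5.22
position: [0.4954, -0.1688, 0.1584]
tool_rot: [0.999, 0.033, 0.0, 0.0]
ft_force: [0.5, 0.9, -4.2]
grip_width: 0.0396
grip_force: 25.0
5.2167 [ 0.49537263 -0.1687555   0.15837767]
```

View pics/w2.png

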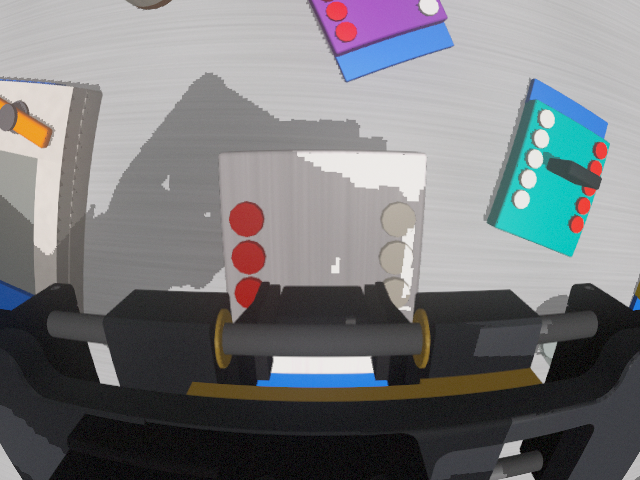

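The carrier is held, with its +x corners at (220,153) and (427,154). Next I'll measure its pitch in the grip, then travel to a view over the dock.

```bash
cat >> h.py <<'E'
CP=[(.072,.05,.02),(.072,-.05,.02),(.04,.036,.025),(.021,.036,.025),(.04,-.036,.025),(.021,-.036,.025)]
def intool(d,px,P=CP):
    "carrier pose in level frame at TCP (x=tool x, y=-tool y, z=-tool z): origin, yaw, pitch(+ = +x end up)"
    P=np.array(P);px=np.array(px);o={'tool_rot':[1,0,0,0],'position':np.zeros(3)}
    def X(p): return R.from_euler('ZY',[p[3],-p[4]]).apply(P)+p[:3]
    r=least_squares(lambda p:(proj(d,X(p),o)-px).ravel(),[0,0,-.038,0,0])
    return r.x,r.fun.reshape(-1,2)
E
python3 - <<'E'
from h import *; from rig import robot,vision
o=robot.get_obs();d=vision.camera('wrist')
p,r=intool(d,[(220,154),(427,154),(247,219),(249,257),(398,219),(396,257)])
print(p.round(4),r.round(1).tolist())
print(rows(o,[.40,.163,.23],-.182))
E
```

```text
[-0.0015  0.0006 -0.0418 -0.0018 -0.0132] [[-0.4, -1.0], [-0.8, -0.5], [0.6, 0.3], [0.5, 0.2], [0.0, 0.6], [-0.0, 0.5]]
(array([-0.2433, -1.1229, -0.2405]), np.float64(0.0393), 'yaw0 0.0650')
```

```bash
python3 -m handwheel '[[-0.05,-0.1,-0.1,0],[-0.1,-0.23,-0.2,0],[-0.17,-0.55,-0.2,0],[-0.17,-0.55,-0.2,0.01],[-0.17,-0.55,-0.2,0.02],[-0.17,-0.55,-0.2,0.02],[-0.17,-0.55,-0.2,0.02]]'
python3 - <<'E'
from h import *; from rig import robot
print(rows(robot.get_obs(),[.367,.170,.22],-.182))
E
```

```text
time: 5.9
position: [0.4322, -0.0061, 0.2166]
tool_rot: [1.0, -0.029, -0.002, -0.0]
ft_force: [0.4, -0.2, -4.1]
grip_width: 0.0397
grip_force: 25.0
(array([-0.2505, -0.5736, -0.0099]), np.float64(0.0199), 'yaw0 -0.0572')
```

```bash
python3 -m handwheel '[[-0.05,-0.12,-0.01,0],[-0.1,-0.24,-0.01,0.01],[-0.15,-0.36,-0.01,0.02],[-0.2,-0.46,-0.01,0.02],[-0.23,-0.53,-0.01,0.02],[-0.25,-0.573,-0.01,0.02],[-0.25,-0.573,-0.01,0.02],[-0.25,-0.573,-0.01,0.02],[-0.25,-0.573,-0.01,0.02]]'
python3 - <<'E'
from h import *; from rig import robot,vision; import cv2
o=robot.get_obs();d=vision.camera('wrist');cv2.imwrite('pics/w3.png',d['frame'][:,:,::-1])
p=[.49483,.14659,-.182]
D=[(.075,.053,.05),(.075,-.053,.05),(-.061,.053,.054),(-.061,-.053,.054),(.108,-.02,.066),(.141,.083,.05),(.141,-.083,.05)]
print(o['position'],proj(d,W(p,D),o).round().tolist())
E
```

```text
time: 6.65
position: [0.3705, 0.1676, 0.2205]
tool_rot: [0.996, -0.093, -0.0, 0.0]
ft_force: [-0.2, -0.4, -4.4]
grip_width: 0.0397
grip_force: 25.0
[0.37049668 0.16755397 0.22045843] [[259.0, 6.0], [380.0, 5.0], [259.0, 154.0], [382.0, 153.0], [343.0, -35.0], [229.0, -52.0], [409.0, -53.0]]
```

View pics/w3.png

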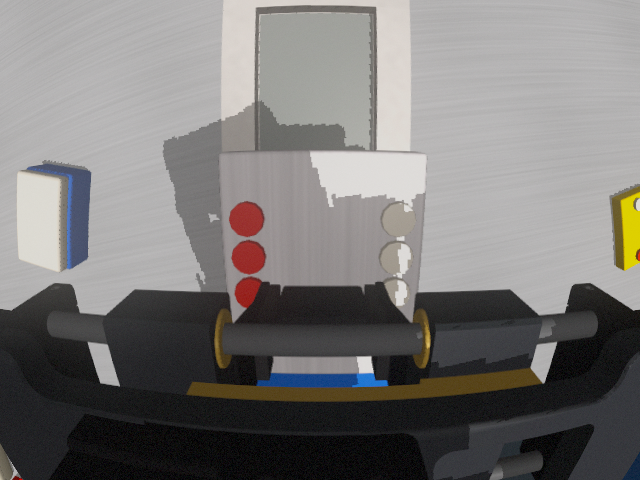

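The cavity's +x rim corners are at (255,8) and (377,7), a few pixels left of the prediction, which is the same bias I saw for the carrier. I'll use wrist-based values for the dock.

Run:
```python
from h import *; from rig import robot,vision; import cv2
o=robot.get_obs();d=vision.camera('wrist');g=cv2.GaussianBlur(cv2.cvtColor(d['frame'],cv2.COLOR_RGB2GRAY),(3,3),0).astype(int)
for r in (20,45,70,90): print(r,[c for c in range(200,440) if abs(g[r,c+1]-g[r,c-1])>35])
for c in (280,316,350): print(c,[r for r in range(1,40) if abs(g[r+1,c]-g[r-1,c])>35])
p,r=fit(d,[(.075,.053,.05),(.075,-.053,.05),(.075,.083,.05),(.075,-.083,.05)],[(255.5,7.5),(377,7),(221.5,10),(410.5,9.5)],[.49483,.14659,-.182],o)
print(p,r.round(1).tolist(),o['position'],R.from_quat(o['tool_rot']).as_matrix()[:2,0])
D=[(x,y,.05) for x in (.06,.03,0,-.02) for y in (.083,.053,-.053,-.083)]
print(proj(d,W(p,D),o).round(1).tolist())
```

```text
20 [254, 255, 256, 258, 375, 376, 377]
45 [253, 254, 255, 258, 375, 376, 377]
70 [253, 254, 255, 257, 258, 369, 370, 376, 377]
90 [253, 254, 255, 257, 258, 369, 376, 377]
280 [5, 6, 7, 12, 13]
316 [4, 5, 6, 11, 12]
350 [4, 5, 6, 12]
[ 0.49391126  0.15022641 -0.19055891] [[0.4, -0.1], [-0.6, -0.0], [1.6, 0.2], [-0.9, 0.1]] [0.37052837 0.16740101 0.22056062] [ 0.98241636 -0.18670321]
[[222.5, 25.1], [255.5, 22.5], [376.6, 22.1], [410.0, 24.6], [221.6, 56.2], [254.8, 53.9], [377.0, 53.6], [410.6, 55.8], [221.3, 88.6], [254.5, 86.6], [377.1, 86.4], [410.8, 88.3], [221.3, 110.6], [254.5, 108.9], [376.9, 108.8], [410.6, 110.4]]
```

```bash
cat >> h.py <<'E'
DOCK=np.array([.495,.150,-.189])
def dockrow(o,x,y,z): return rows(o,W(DOCK,(x,y,z))[0],DOCK[2])
def indock(o):
    e=np.array(o['position'][:2])-DOCK[:2];c,s=np.cos(DOCK[2]),np.sin(DOCK[2]);return np.round([c*e[0]+s*e[1],-s*e[0]+c*e[1],o['position'][2]],4)
E
python3 - <<'E'
from h import *; from rig import robot
o=robot.get_obs();print(indock(o),dockrow(o,.0165,-.0006,.1))
E
```

```text
[-0.1256 -0.0063  0.2207] (array([ 0.4737, -0.0188,  0.4022]), np.float64(0.0001), 'yaw0 -0.1882')
```

```bash
python3 -m handwheel '[[0.1,-0.006,0,0],[0.2,-0.015,0,0],[0.3,-0.019,0,0],[0.38,-0.019,0.05,0],[0.45,-0.019,0.1,0],[0.473,-0.019,0.2,0],[0.473,-0.019,0.29,0],[0.473,-0.019,0.36,0],[0.473,-0.019,0.39,0],[0.473,-0.019,0.402,0],[0.473,-0.019,0.402,0],[0.473,-0.019,0.402,0]]'
python3 - <<'E'
from h import *; from rig import robot,vision; import cv2
o=robot.get_obs();print(indock(o),dockrow(o,.0165,-.0006,.1),dockrow(o,.0165,-.0006,.088),dockrow(o,.010,-.0006,.0805))
a=vision.camera('wrist');s=vision.camera('scene')['frame'][:,:,::-1]
w=a['frame'][:,:,::-1][:330,150:550]
c=cv2.resize(s[150:350,290:490],(400,400),interpolation=cv2.INTER_CUBIC)
cv2.imwrite('pics/c4.png',np.hstack([np.vstack([w,np.zeros((70,400,3),np.uint8)]),c]))
E
```

```text
time: 7.75
position: [0.5112, 0.1475, 0.1012]
tool_rot: [0.996, -0.093, 0.001, -0.0]
ft_force: [0.1, -0.5, -4.2]
grip_width: 0.0397
grip_force: 25.0
[0.0164 0.0006 0.1012] (array([0.0003, 0.0039, 0.0042]), np.float64(0.0003), 'yaw0 -0.1869') (array([0.0002, 0.004 , 0.0442]), np.float64(0.0003), 'yaw0 -0.1869') (array([-0.0215,  0.0039,  0.0691]), np.float64(0.0003), 'yaw0 -0.1869')
```

View pics/c4.png

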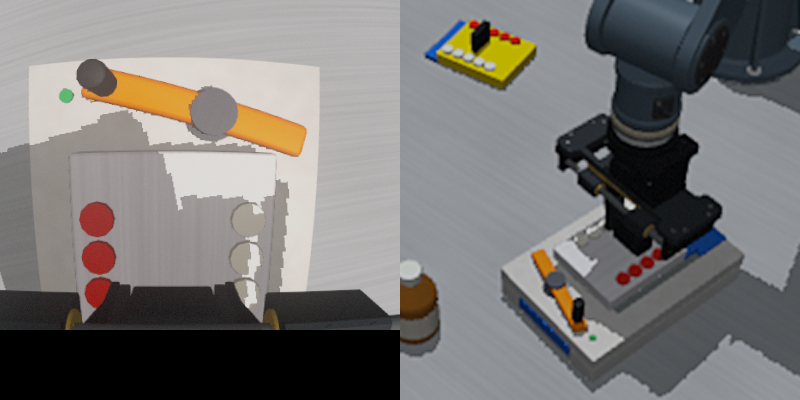

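The wrist view shows the lever pivot at full-frame (363,109), the knob at (248,78), and the dock's far corners at (178,66) and (470,66). The short end is close to the carrier's corner, so I'll check dock x and the lever angle before lowering.

Run:
```python
from h import *; from rig import robot,vision
o=robot.get_obs();d=vision.camera('wrist')
P=[(.141,.083,.05),(.141,-.083,.05),(.108,-.02,.064),(.108,-.02,.068)]
print(proj(d,W(DOCK,P),o).round(1).tolist())
for a in (.2,.25,.3):
  print(a,proj(d,W(DOCK,[(.108+.058*np.sin(a),-.02+.058*np.cos(a),.097),(.108-.052*np.sin(a)-.009*np.cos(a),-.02-.052*np.cos(a)+.009*np.sin(a),.063),(.108-.052*np.sin(a)+.009*np.cos(a),-.02-.052*np.cos(a)-.009*np.sin(a),.063)]),o).round(1).tolist())
f=vision.outline_of('wrist','lever')
for r in f[:2]: print(r['conf'],r['mask'].sum(),np.argwhere(r['mask']).mean(0))
```

```text
[[180.9, 62.6], [469.8, 64.2], [365.2, 110.6], [366.1, 109.9]]
0.2 [[240.7, 79.3], [454.5, 151.2], [461.5, 119.4]]
0.25 [[242.2, 72.9], [452.5, 155.6], [461.2, 124.2]]
0.3 [[244.1, 66.6], [450.4, 159.8], [460.6, 128.9]]
0.83 8420 [107.72434679 341.20095012]
```

The dock estimate is confirmed to within about 1 mm and the lever is at about 0.25 rad. Next I'll lower onto the +x rim so the carrier pivots in the grip, tongue down.

```bash
python3 -m handwheel '[[-0.007,0,0.015,0],[-0.007,0,0.03,0],[-0.007,0,0.037,0],[-0.01,0,0.044,0],[-0.013,0,0.05,0],[-0.016,0,0.056,0],[-0.019,0,0.062,0],[-0.0215,0,0.069,0],[-0.0215,0,0.069,0],[-0.0215,0,0.069,0]]'
python3 - <<'E'
from h import *; from rig import robot,vision; import cv2
o=robot.get_obs();print(indock(o))
a=vision.camera('wrist');s=vision.camera('scene')['frame'][:,:,::-1]
w=a['frame'][:,:,::-1][:330,150:550]
c=cv2.resize(s[150:350,290:490],(400,400),interpolation=cv2.INTER_CUBIC)
cv2.imwrite('pics/c5.png',np.hstack([np.vstack([w,np.zeros((70,400,3),np.uint8)]),c]))
E
```

```text
time: 8.78
position: [0.5026, 0.1491, 0.0793]
tool_rot: [0.996, -0.093, -0.001, 0.0]
ft_force: [-4.5, 0.3, 1.2]
grip_width: 0.0393
grip_force: 25.0
[0.0077 0.0005 0.0793]
```

View pics/c5.png

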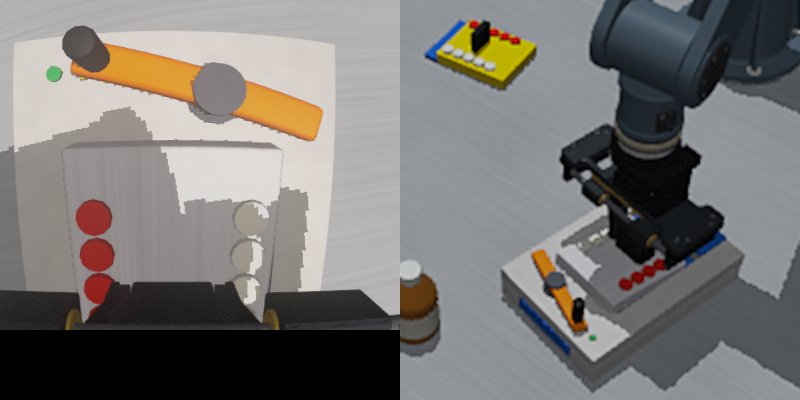

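The carrier's +x end has risen: its top edge is at full-frame (214,150) and (433,149) and its end face is now visible. Next I'll compute the tilt and where the tongue is.

```bash
cat >> h.py <<'E'
def carrier(d,o,px):
    p,r=intool(d,px);t=indock(o)
    M=R.from_euler('ZY',[p[3],-p[4]]);f=lambda b:np.round(t+p[:3]+M.apply(b),4)
    print('intool',p.round(4),'res',np.abs(r).max().round(1),'tongue',f((-.072,0,.004)),'tip bottom',f((-.072,0,0)),'far corner',f((.072,0,0)),'handle',f((0,0,.042)))
E
python3 - <<'E'
from h import *; from rig import robot,vision
o=robot.get_obs();d=vision.camera('wrist')
print(o['ft_force'],o['time'],indock(o))
carrier(d,o,[(214,150),(433,149),(244,217),(247,254.5),(401,218),(399,256)])
E
```

```text
[-4.89963851  0.77904357  0.18352346] 8.8833 [0.0084 0.0005 0.0794]
intool [ 0.0036  0.0005 -0.0398 -0.002   0.1055] res 1.7 tongue [-0.06    0.0011  0.036 ] tip bottom [-0.0596  0.0011  0.032 ] far corner [0.0836 0.0009 0.0472] handle [0.0076 0.001  0.0814]
```

```bash
python3 -m handwheel '[[-0.005,0,0,0],[-0.01,0,0,0],[-0.015,0,0,0],[-0.02,0,0,0],[-0.025,0,0,0],[-0.03,0,0,0],[-0.035,0,0,0],[-0.04,0,0,0],[-0.043,0,0,0],[-0.043,0,0,0],[-0.043,0,0,0]]'
python3 - <<'E'
from h import *; from rig import robot,vision; import cv2
o=robot.get_obs();print(indock(o))
a=vision.camera('wrist');s=vision.camera('scene')['frame'][:,:,::-1]
w=a['frame'][:,:,::-1][:330,150:550]
c=cv2.resize(s[150:350,290:490],(400,400),interpolation=cv2.INTER_CUBIC)
cv2.imwrite('pics/c6.png',np.hstack([np.vstack([w,np.zeros((70,400,3),np.uint8)]),c]))
E
```

```text
time: 9.85
position: [0.4911, 0.1514, 0.0797]
tool_rot: [0.996, -0.093, 0.0, -0.0]
ft_force: [-0.1, -0.0, -3.3]
grip_width: 0.0399
grip_force: 25.0
[-0.0041  0.0006  0.0797]
```

View pics/c6.png

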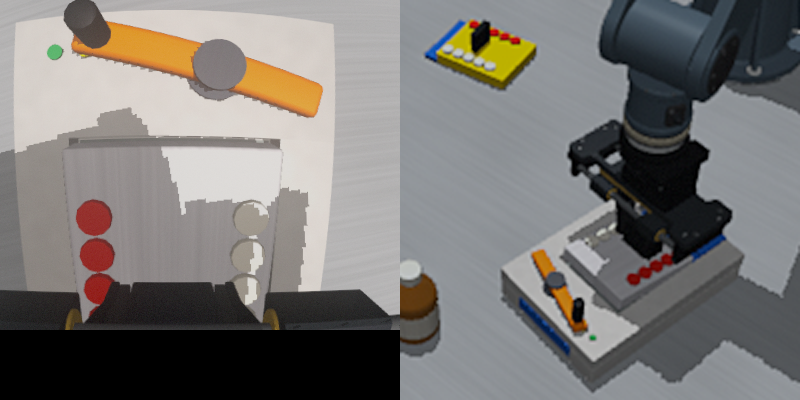

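The carrier is tilted and free (the force equals its weight), and it is centred between the cavity walls. The rim is visible just beyond its +x end at row 138. Next I'll lower it with a matching +x shift.

```bash
python3 -m handwheel '[[0,0,0.004,0],[0,0,0.008,0],[0,0,0.011,0],[0.002,0,0.014,0],[0.004,0,0.017,0],[0.006,0,0.02,0],[0.008,0,0.023,0],[0.01,0,0.026,0],[0.012,0,0.029,0],[0.014,0,0.032,0],[0.016,0,0.035,0],[0.018,0,0.038,0],[0.0187,0,0.040,0],[0.0187,0,0.040,0],[0.0187,0,0.040,0]]'
python3 - <<'E'
from h import *; from rig import robot,vision; import cv2
o=robot.get_obs();print(indock(o))
a=vision.camera('wrist');s=vision.camera('scene')['frame'][:,:,::-1]
w=a['frame'][:,:,::-1][:330,150:550]
c=cv2.resize(s[150:350,290:490],(400,400),interpolation=cv2.INTER_CUBIC)
cv2.imwrite('pics/c7.png',np.hstack([np.vstack([w,np.zeros((70,400,3),np.uint8)]),c]))
E
```

```text
time: 11.2
position: [0.4962, 0.1505, 0.0687]
tool_rot: [0.996, -0.093, -0.0, -0.0]
ft_force: [0.7, -0.1, 11.0]
grip_width: 0.0396
grip_force: 25.0
[0.0011 0.0007 0.0687]
```

View pics/c7.png

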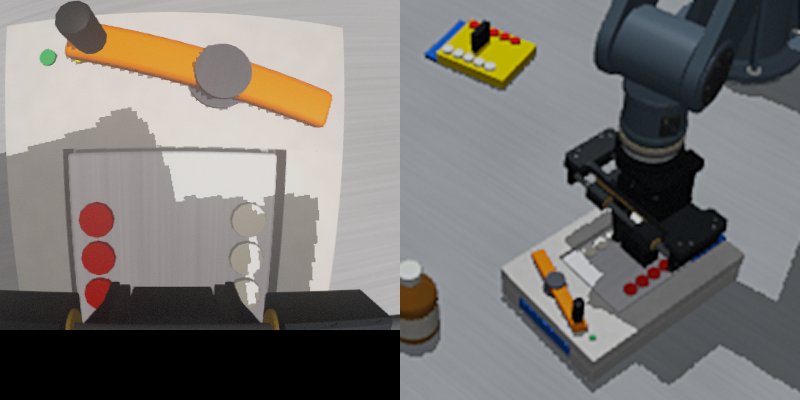

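The carrier is seated level: the cavity rim is visible evenly on all sides and the press force is 11 N. I'll release it and lift.

```bash
python3 -m handwheel '[[0,0,0,0],[0,0,-0.003,0],[0,0,-0.003,0],[0,0,-0.003,0],[0,0,-0.003,0]]' 62 && python3 -m handwheel '[[0,0,-0.03,0],[0,0,-0.08,0],[0,0,-0.15,0],[0,0,-0.22,0],[0,0,-0.22,0],[0,0,-0.22,0]]'
python3 - <<'E'
from h import *; from rig import robot,vision
o=robot.get_obs();d=vision.camera('wrist');print(indock(o))
a=.25
print(rows(o,W(DOCK,(.108+.058*np.sin(a),-.02+.058*np.cos(a),.135))[0],DOCK[2]+np.pi/2-a))
print(proj(d,W(DOCK,[(.108+.058*np.sin(a),-.02+.058*np.cos(a),.097) for a in (.2,.25,.3)]),o).round())
import cv2;cv2.imwrite('pics/w8.png',d['frame'][:,:,::-1])
E
```

```text
time: 11.72
position: [0.4957, 0.1503, 0.0681]
tool_rot: [0.996, -0.093, -0.001, 0.0]
ft_force: [-0.5, -0.0, 0.4]
grip_width: 0.0534
grip_force: 0.0
time: 12.22
position: [0.4974, 0.1504, 0.1359]
tool_rot: [0.996, -0.093, 0.001, -0.0]
ft_force: [0.6, -0.1, -0.7]
grip_width: 0.054
grip_force: 0.0
[0.0022 0.0008 0.1359]
(array([ 0.4007, -0.1168,  0.0042]), np.float64(-0.2098), 'yaw0 -0.1863')
[[255.  63.]
 [256.  58.]
 [258.  53.]]
```

View pics/w8.png

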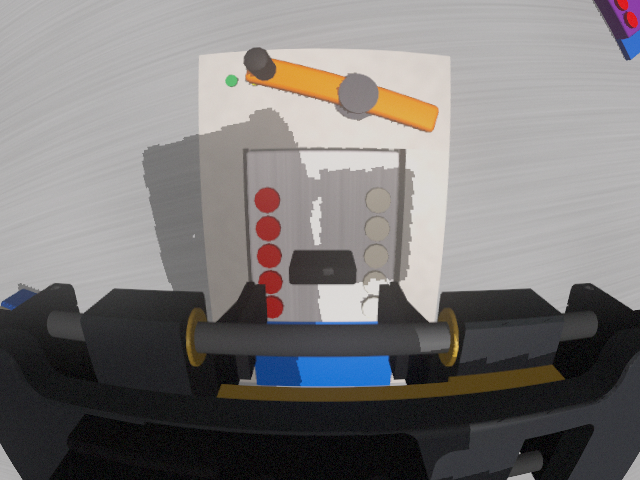

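The carrier lies level in the dock with its tongue under the blue lip, and the knob top is at (257,58), matching 0.25 rad. I'll move over the knob.

```bash
python3 -m handwheel '[[0.1,-0.03,0,-0.0198],[0.2,-0.06,0,-0.0396],[0.3,-0.09,0,-0.06],[0.401,-0.117,0,-0.08],[0.401,-0.117,0,-0.1],[0.401,-0.117,0,-0.12],[0.401,-0.117,0,-0.14],[0.401,-0.117,0,-0.16],[0.401,-0.117,0,-0.18],[0.401,-0.117,0,-0.21],[0.401,-0.117,0,-0.21],[0.401,-0.117,0,-0.21],[0.401,-0.117,0,-0.21],[0.401,-0.117,0,-0.21]]'
python3 - <<'E'
from h import *; from rig import robot
o=robot.get_obs();print(indock(o),o['q'][5]);a=.25
print(rows(o,W(DOCK,(.108+.058*np.sin(a),-.02+.058*np.cos(a),.077))[0],DOCK[2]+np.pi/2-a))
E
```

```text
time: 13.43
position: [0.6207, 0.1624, 0.1336]
tool_rot: [0.844, 0.536, -0.001, -0.0]
ft_force: [-0.5, -0.1, -0.1]
grip_width: 0.0541
grip_force: 0.0
[0.1212 0.0358 0.1336] 0.521436029016828
(array([0.0024, 0.0038, 0.1886]), np.float64(-0.0001), 'yaw0 1.1313')
```

```bash
python3 -m handwheel '[[0.0024,0.0038,0.06,0],[0.0024,0.0038,0.12,0],[0.0024,0.0038,0.17,0],[0.0024,0.0038,0.188,0],[0.0024,0.0038,0.188,0],[0.0024,0.0038,0.188,0]]' && python3 -m handwheel '[[0,0,0,0],[0,0,0,0],[0,0,0,0],[0,0,0,0],[0,0,0,0],[0,0,0,0],[0,0,0,0],[0,0,0,0]]' 0 15
python3 - <<'E'
from h import *; from rig import robot
o=robot.get_obs();t=indock(o);a0=np.arctan2(t[0]-.108,t[1]+.02);r=np.hypot(t[0]-.108,t[1]+.02);print(t,a0,r)
a0=a0
for a in np.r_[np.arange(a0+.1,1.5,.1),1.5,1.56,1.6]:
    k=W(DOCK,(.108+.058*np.sin(a),-.02+.058*np.cos(a),t[2]))[0]-W(DOCK,(.108+.058*np.sin(a0),-.02+.058*np.cos(a0),t[2]))[0]
    s,_,_=rows(o,k+o['position'],0);print([round(float(s[0]),3),round(float(s[1]),3),0,round(float(a-a0)/2/np.pi,3)],end=',')
E
```

```text
time: 13.93
position: [0.6227, 0.1627, 0.0781]
tool_rot: [0.844, 0.536, -0.0, -0.0]
ft_force: [0.9, 1.7, -0.4]
grip_width: 0.054
grip_force: 0.0
time: 14.6
position: [0.6226, 0.1627, 0.0782]
tool_rot: [0.844, 0.537, 0.0, -0.0]
ft_force: [-0.9, 1.0, 1.3]
grip_width: 0.0137
grip_force: 15.0
[0.123  0.0365 0.0782] 0.25950046381868913 0.05845724933658784
[-0.001, 0.019, 0, 0.016],[-0.004, 0.038, 0, 0.032],[-0.009, 0.057, 0, 0.048],[-0.016, 0.075, 0, 0.064],[-0.025, 0.092, 0, 0.08],[-0.035, 0.109, 0, 0.095],[-0.047, 0.124, 0, 0.111],[-0.06, 0.138, 0, 0.127],[-0.075, 0.151, 0, 0.143],[-0.091, 0.162, 0, 0.159],[-0.107, 0.171, 0, 0.175],[-0.125, 0.179, 0, 0.191],[-0.133, 0.181, 0, 0.197],[-0.144, 0.185, 0, 0.207],[-0.151, 0.187, 0, 0.213],
```

```bash
python3 -m handwheel '[[-0.001,0.019,0,0.016],[-0.004,0.038,0,0.032],[-0.009,0.057,0,0.048],[-0.016,0.075,0,0.064],[-0.025,0.092,0,0.08],[-0.035,0.109,0,0.095],[-0.047,0.124,0,0.111],[-0.06,0.138,0,0.127],[-0.075,0.151,0,0.143],[-0.091,0.162,0,0.159],[-0.107,0.171,0,0.175],[-0.125,0.179,0,0.191],[-0.133,0.181,0,0.197],[-0.144,0.185,0,0.207],[-0.15,0.187,0,0.213],[-0.15,0.187,0,0.213],[-0.15,0.187,0,0.213],[-0.15,0.187,0,0.213]]'
python3 - <<'E'
from h import *; from rig import robot
o=robot.get_obs();t=indock(o);print(t,np.arctan2(t[0]-.108,t[1]+.02),o['moment'])
E
```

```text
time: 16.1
position: [0.6543, 0.0987, 0.0783]
tool_rot: [0.995, -0.102, -0.0, -0.0]
ft_force: [-0.2, 2.6, 1.6]
grip_width: 0.0137
grip_force: 15.0
[ 0.1661 -0.0204  0.0783] 1.5776808996061586 [0.53582795 0.05230824 0.0842686 ]
```

Lever angle is about 1.57 rad. I'll release it, lift clear, and check with the top and scene cameras.

```bash
python3 -m handwheel '[[0,0,0,0],[0,0,0,0],[0,0,0,0],[0,0,0,0],[0,0,0,0]]' 45 && python3 -m handwheel '[[0,0,-0.1,0],[0,0,-0.2,0],[0,0,-0.35,0],[-0.25,0,-0.4,0],[-0.4,0,-0.4,0],[-0.4,0,-0.4,0],[-0.4,0,-0.4,0],[-0.4,0,-0.4,0],[-0.4,0,-0.4,0],[-0.4,0,-0.4,0]]'
python3 - <<'E'
from h import *; from rig import robot,vision; import cv2
o=robot.get_obs();d=vision.camera('wrist');print(indock(o))
print(proj(d,W(DOCK,[(.166,-.02,.097),(.056,-.02,.063)]),o).round())
cv2.imwrite('pics/w9.png',d['frame'][:,:,::-1])
E
```

```text
time: 16.52
position: [0.6544, 0.0978, 0.078]
tool_rot: [0.995, -0.102, -0.0, 0.0]
ft_force: [-0.4, 0.1, 0.6]
grip_width: 0.0359
grip_force: 0.0
time: 17.35
position: [0.5388, 0.1223, 0.1985]
tool_rot: [0.995, -0.103, 0.001, -0.0]
ft_force: [-0.1, 0.1, -0.1]
grip_width: 0.0392
grip_force: 0.0
[ 0.0483 -0.019   0.1985]
[[322.  80.]
 [324. 226.]]
```

View pics/w9.png

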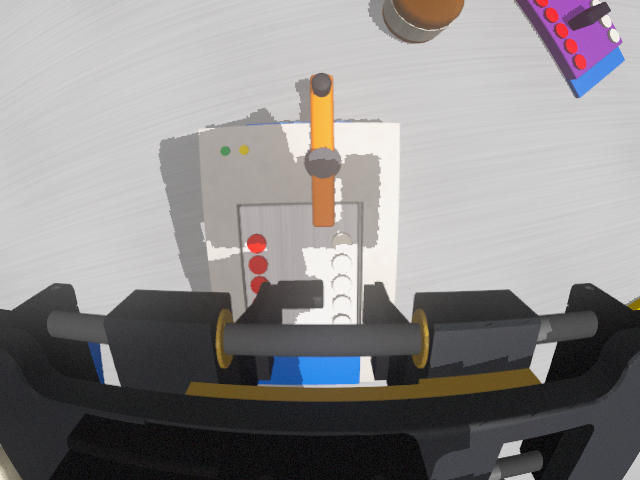

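The lever lies along the dock's x, with the knob at (321,82) and the short end at (323,222) over the carrier. The carrier is seated and the gripper is clear.

```bash
python3 -c "
from rig import job
print(job.hand_in())"
```

```text
the job is handed in; nothing more can be done
None
```

The carrier is seated level in the dock with its tongue under the lip, the lever is shut at about 1.57 rad and released, and the job is handed in; the hand-in call returned no verdict.

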